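# Unlock the fruit slicer and load an apple

### The job

The pusher of the fruit slicer is locked shut by a sprung index plunger. Pull the plunger up by its T-handle until you feel its stop, twist it clockwise into its rest notch so that it stays up by itself, and never strain it against the ends of its slot. Then draw the pusher all the way back to its stop and lay the apple on the two rods between pusher and blades, leaving the other things on the table where they are.

Things in the scene. Friction and masses are not known exactly. Their poses are not given: they have to be found in the camera images.
- slicer: Bench-top fruit slicer of bare aluminium, fixed: base 305 x 140 mm, 20 mm high, a 108 mm high blade frame across its far end. Origin: on the table under the pusher's handle while shut. x points from the handle to the blades (blade frame begins at x = 92 mm), y to the left, z up. Two round rods, 12 mm thick, axes 50 mm high at y = +-30 mm, run along x; pusher and fruit ride on them.
- bay (a point): Middle of the place for the fruit, level with the top of the two rods, at x = 36 mm of the slicer. With the pusher back the bay is 111 mm long along x; put the fruit in with the fingers closing along the slicer's y.
- plunger: Sprung index plunger, upright, at x = 0, y = -110 mm of the slicer. Origin: middle of its black T-handle, 152 mm high when down. The bar is 52 mm long (own y), 14 mm thick (own x: close the fingers along it), 16 mm high (own z, up). The spring pulls it down with about 7 N, plus 0.3 N per mm of lift. Its cross key (plunger_c0) runs in a slot 13.5 mm off the axis; keep its push there under 20 N.
- plunger_foot (a point): On the plunger's axis, top of the lock nut on the bracket. Above it the steel guide sleeve, 31 mm wide, with an L-shaped slot for the cross key; its top is 24 to 36 mm below the middle of the T-handle, as it is screwed in more or less far (not measured). So the key meets the slot's top stop after 11 to 23 mm of lift, where the force jumps by about 15 N per mm.
- plunger_twist (a joint): Twist of the plunger (rad), growing clockwise seen from above. 0: lock position, T-bar along the slicer's y, play +-0.12. It can be twisted only within 1.8 mm below the top stop, over a level ledge, to the rest notch at 1.25 (play +-0.15, then an end wall). The notch is 3 mm lower than the ledge, 5 mm below the top stop: let down there, the plunger stays up.
- pusher: Carriage with a ribbed white pusher and an arch handle. Origin: middle of the black handle bar, 122 mm high, 16 mm thick, 66 mm long along the slicer's y, 40 mm clear between its posts; close the fingers along the slicer's x. Locked at the slicer's x = 0 by the plunger's tip; unlocked it slides 110 mm to -x, to rubber buffers, against 4 N of friction, and stays where left.
- apple: Red apple, 69 x 70 mm wide and 65 mm high, 0.14 kg, standing on the table left or right of the slicer. Origin: middle of its underside, z up along the core.
- apple_center (a point): Centre of the apple, 32.5 mm above its underside; the place to grip it. On the rods it comes to lie 70 to 90 mm above the table.
- orange: Orange, 74 mm wide and 64 mm high, on the other side of the slicer. Origin: middle of its underside. Not to be moved.
- honey_jar: Honey jar with a dark lid, 65 mm wide, 86 mm high, on the left behind. Origin: middle of its underside. Not to be moved.
- glass: Empty clear glass, 81 mm wide, 93 mm high, on the right in front of the microwave. Origin: middle of its underside. Not to be moved.
- sugar_caddy: Small black box of sugar packets, 52 x 66 mm, 71 mm high, on the right near the table's front edge. Origin: middle of its underside. Not to be moved.
There are look-alikes about, which are no part of the job. There is more than one size of the apple; the job needs the smaller.

How it is judged:
By the outcome, as a careful person would: the job done as asked, in the order asked, and still so for the second after the job is handed in, with the robot touching nothing.
It also fails if it takes over 72 s, if anything falls off the work surface, if the arm or the gripper's body presses on something with over 40 N, if the wrist force passes 120 N, or if a joint passes its speed limit or range.

### The arm

A 6-joint arm with a two-finger parallel gripper is mounted at the origin on a cart in front of the work surface, level with it; the furniture and walls round the work are solid. World frame = base frame: x ahead of the robot, y to its left, z up, the work surface at z = 0. Lengths are in mm, angles in rad, forces in N, time in s.
With the tool pointing down it reaches from about 300 to 775 mm from the base axis. Payload 14.6 kg.
Tool frame: the origin (TCP) lies on the centre line of the jaws, within the pads' length; the fingertips stand 19 mm ahead of it and the grasp point (between the pads) is the TCP (bot.tip_reach is the distance from the TCP to the fingertips, in mm); z points along the fingers, y is the line along which they close (so a half turn about z gives the same grasp; the last joint's range is limited). The gripper opens to 85 mm and grips with 20 to 120 N. Pads are 22 mm wide; open, the fingers measure 114 mm over their backs; the gripper's body (76 mm by 85 mm) begins 54 mm behind the grasp point. The pads swing forward as they close: fully open they stand 13 mm farther back than shut.
Start: joints at [1.13, 0.3, 1.521, -0, 1.321, -0.067], TCP at [200.832, 512.012, 250.281] pointing down, gripper open.
Joint ranges: [-3.03, 3.03], [-0.79, 2.21], [0.23, 2.52], [-1.04, 4.18], [0, 3.07], [-2.55, 2.55]. Speed limits (rad/s): [2.22, 2.22, 2.57, 3.14, 3.14, 3.14].

### API

Orientations are given as a unit quaternion [w, x, y, z].
In Python, from rig import bot gives the robot as it stands. Calls block until the motion is done:
- bot.move_to(position, orientation): joint-space move of the TCP to a pose.
- bot.servo_line(position, attitude=None, speed=150, until_force=None): straight line of the TCP; attitude=None keeps the orientation; speed is the mean speed in mm/s. With until_force (N) it stops when the force on the tool has changed by that much, and returns True; else False.
- bot.move_joints(angles): joint-space move.
- bot.move_gripper(opening, grip_force=None): finger opening in mm; grip_force is the grip in N (None keeps the last); returns when the fingers have stopped.
- bot.dwell(seconds).
- bot.ik(position, orientation): joint angles nearest the present ones, or None.
- bot.read_state(): the state.
- bot.read_camera(name): name is "scene" or "top" or "wrist"; returns a dict with "image" (400x640x3 uint8, blue, green, red), "depth" (400x640 float32, mm along the optical axis (not along the pixel's ray), 0 where there is no reading), "fovy" (degrees; the focal length in pixels is half the picture's height over the tangent of half this angle, whatever the lens; pixels are square), "cx", "cy" (the principal point, pixels), "eye" and "attitude" of the camera in the world; the wrist camera has in their place "mount" (4x4, takes a point from camera to tool coordinates, whose origin is the TCP and whose axes are the flange's). Camera axes: x right, y down, z forward; pixel columns grow to the right and rows downward; lengths in mm; the calibration is good to about 2 mm. The wrist camera is an equidistant fisheye: a pixel r from the principal point sees the ray r / f radians off the axis. A picture is of the moment at which its call begins: read the wrist's pose just before it.
A pose or a line that the arm cannot do raises bot.MotionError and nothing moves.
- bot.finish_job(): hands the job in; it is judged then, once.
The state is a dict: "clock": time; "joint_positions": joint angles; "qvel": joint speeds; "effort": joint torques, N m; "ee_pos": TCP position; "tool_rot": TCP orientation; "ft_force": force on the tool from outside, world axes, zero at the start; "moment": the same for the moment, N m; "grip_width": finger opening in mm; "grip_force": force on a finger pad.
Only numpy, scipy, OpenCV 4.12 (cv2) and the standard library are available. Lean on these libraries where they do the work, as an engineer would, in place of code of your own. Each camera call takes 0.05 s, during which the arm holds its last target. There are 200 camera calls.

## Working session

There is one attempt and no reset: what is moved stays moved. The work goes in short steps, each a Python script; the robot and the scene stay as the last script left them, time stands still between calls to the robot, and variables do not carry over. Pictures are saved under pics/ and viewed, at most 10 in all, crops included, and the job is handed in when it is done.

```bash
ls; mkdir -p pics; cat > h.py <<'E'
import numpy as np, cv2
from rig import bot
from scipy.spatial.transform import Rotation as R
def rot(q): return R.from_quat([q[1],q[2],q[3],q[0]])
def pts(c):
    "world points for every pixel of fixed camera"
    h,w=c["depth"].shape; f=h/2/np.tan(np.radians(c["fovy"])/2)
    v,u=np.mgrid[:h,:w]; d=c["depth"]
    p=np.stack([(u-c["cx"])/f*d,(v-c["cy"])/f*d,d],-1)
    a=np.array(c["attitude"]); M=rot(a).as_matrix() if a.size==4 else a.reshape(3,3)
    return p@M.T+np.array(c["eye"])
def down(yaw):
    "tool down, closing line (tool y) at angle yaw from world x"
    y=np.array([np.cos(yaw),np.sin(yaw),0]); z=np.array([0,0,-1.]); x=np.cross(y,z)
    q=R.from_matrix(np.stack([x,y,z],1)).as_quat(); return [q[3],q[0],q[1],q[2]]
E
python3 - <<'E'
from h import *
for n in ("scene","top"):
    c=bot.read_camera(n); cv2.imwrite(f"pics/{n}0.png",c["image"]); np.savez(f"{n}.npz",**c)
    print(n,c["fovy"],c["cx"],c["cy"],c["eye"],c["attitude"],(c["depth"]==0).mean())
s=bot.read_state(); print(s["clock"],s["tool_rot"],s["ft_force"],s["grip_width"])
E
```

```text
pics
scene 54.35851883753224 324.642295126741 202.23127513233425 [-109.90107825 -463.26348147  902.29227071] [-0.33734732  0.80651714 -0.45095722  0.17990128] 0.0039765625
top 48.60424768111325 321.9771469207228 201.45379625117806 [ 297.3648803   -39.77581024 1492.91058723] [-0.06723762  0.70822682 -0.70033034  0.05857722] 0.00397265625
0.1 [-1.37527869e-04  1.85811057e-01  9.82585343e-01 -5.24858535e-04] [0.40266151 0.15066237 0.11013911] 85.59251964616544
```

View pics/scene0.png

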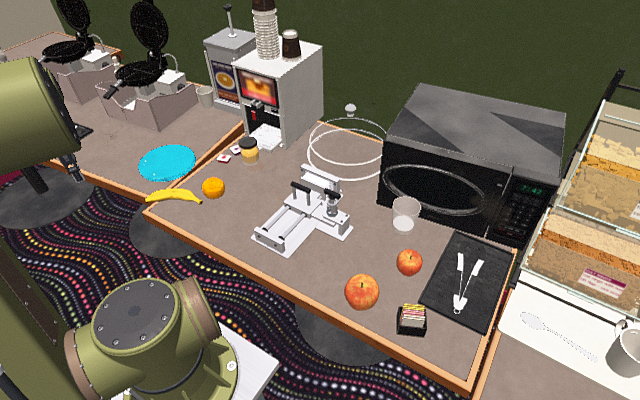

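View pics/top0.png

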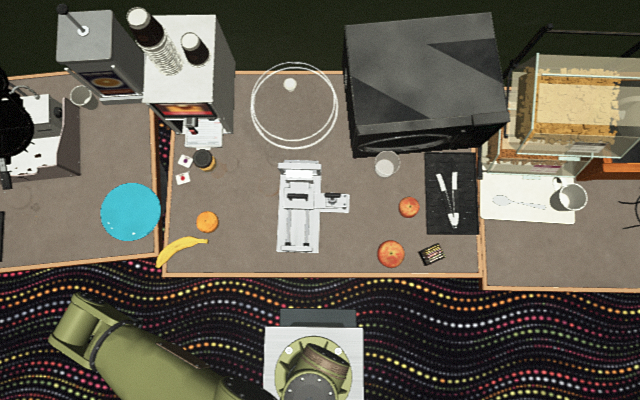

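The slicer is centred near top-image (300,205), with its arch handle at about (297,197) and the T-handle at about (333,198). The small apple is at (409,207), the large one at (390,254), the orange at (206,222) and the glass at (387,165).

```bash
python3 - <<'E'
from h import *
c=dict(np.load("top.npz")); c={k:(v if v.ndim else float(v)) for k,v in c.items()}
P=pts(c); im=c["image"]; hsv=cv2.cvtColor(im,cv2.COLOR_BGR2HSV)
print("table z",P[200:240,360:380,2].mean())
def comp(mask,name,lo=8):
    n,l,st,ce=cv2.connectedComponentsWithStats(mask.astype(np.uint8))
    for i in range(1,n):
        if st[i,4]<lo: continue
        q=P[l==i]; (cx,cy),(w,h),a=cv2.minAreaRect(q[:,:2].astype(np.float32))
        print(name,st[i],"rect",np.round([cx,cy,w,h,a],1),"med",np.median(q,0).round(1),"ztop",np.percentile(q[:,2],95).round(1))
v=hsv[...,2]; X,Y,Z=P[...,0],P[...,1],P[...,2]
roi=np.zeros(v.shape,bool); roi[155:260,270:355]=1
comp(roi&(Z>108)&(Z<175)&(v<70),"dark")
comp(roi&(Z>10)&(Z<35),"base",300)
comp(roi&(Z>85),"high",30)
red=((hsv[...,0]<16)|(hsv[...,0]>170))&(hsv[...,1]>110)&(Z>8)&(Z<120)
roi2=np.zeros(v.shape,bool); roi2[180:275,180:430]=1
comp(roi2&red,"red",60)
i=cv2.resize(im[150:262,270:360],None,fx=6,fy=5,interpolation=cv2.INTER_CUBIC)
cv2.imwrite("pics/crop.png",cv2.resize(im[150:262,270:360],None,fx=5,fy=5,interpolation=cv2.INTER_CUBIC))
E
```

```text
table z 2.2465669851437835
dark [325 193  15   6  57] rect [ 5.575e+02 -5.240e+01  1.430e+01  4.290e+01  5.000e-01] med [559.  -52.3 160.5] ztop 165.4
dark [288 194  20   5  70] rect [561.   55.8  59.6  12.4  88.2] med [559.7  54.1 128.9] ztop 133.7
base [276 173  12  79 551] rect [525.2 115.   32.2 263.   89.7] med [504.3 117.2  20.7] ztop 26.3
base [289 194  60  60 598] rect [490.  -11.3 106.9 270.9  53.4] med [488.2   2.3  20.6] ztop 26.1
base [289 209  16  37 516] rect [474.2  62.7  48.9 121.2  88.6] med [474.3  62.9  20.8] ztop 26.1
high [277 163  43  19 569] rect [509.8 -12.8 408.8 127.8  24.6] med [652.3  54.9  99.8] ztop 112.8
high [287 193  21   7 108] rect [445.4   0.5 301.   59.4  26.4] med [559.5  57.4 128.1] ztop 134.0
high [324 192  17  12 133] rect [558.5 -51.3  45.8  30.1  63.8] med [554.7 -52.3 156.5] ztop 164.0
red [399 197  20  21 287] rect [ 542.9 -305.8   63.4   64.9   86.3] med [ 542.7 -302.3   57.3] ztop 64.6
red [377 240  27  28 494] rect [ 387.  -242.2   85.1   84.    47.4] med [ 381.8 -240.5   73.3] ztop 80.8
```

View pics/crop.png

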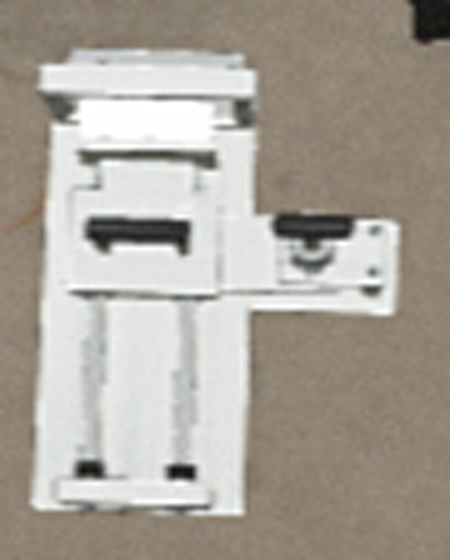

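Top view crop: arch handle bar at crop (138,233), T-bar at (312,227), and the T-bar lies along the slicer's y. I'll refine both with the wrist camera.

```bash
cat >> h.py <<'E'
def wrist(save=None):
    s=bot.read_state(); c=bot.read_camera("wrist")
    h,w=c["depth"].shape; f=h/2/np.tan(np.radians(c["fovy"])/2)
    v,u=np.mgrid[:h,:w]; x,y=u-c["cx"],v-c["cy"]; r=np.hypot(x,y)+1e-9; t=r/f
    k=np.tan(np.minimum(t,1.5))/r; d=c["depth"]
    p=np.stack([x*k*d,y*k*d,d],-1); M=np.array(c["mount"])
    p=p@M[:3,:3].T+M[:3,3]
    P=p@rot(s["tool_rot"]).as_matrix().T+np.array(s["ee_pos"])
    if save: cv2.imwrite(save,c["image"])
    return c["image"],P
def comp(mask,P,name,lo=30):
    n,l,st,ce=cv2.connectedComponentsWithStats(mask.astype(np.uint8))
    for i in range(1,n):
        if st[i,4]<lo: continue
        q=P[l==i]; (cx,cy),(w,h),a=cv2.minAreaRect(q[:,:2].astype(np.float32))
        print(name,st[i],"rect",np.round([cx,cy,w,h,a],1),"med",np.median(q,0).round(1),"z5,95",np.percentile(q[:,2],[5,95]).round(1))
E
python3 - <<'E'
from h import *
T=[557.5,-53]
for y in (0,np.pi):
    for dz in (300,152):
        q0=bot.ik([*T,dz],down(y)); q1=bot.ik([*T,dz],down(y-1.25)); print(y,dz,np.round(q0,2),None if q1 is None else np.round(q1,2))
s=bot.read_state()
best=min((0,np.pi),key=lambda y:max(abs(bot.ik([*T,152],down(y-a))[5]) for a in (0,1.25)))
print("best",best)
bot.move_to([540,-10,330],down(best))
im,P=wrist("pics/w1.png"); v=im.max(-1); Z=P[...,2]
near=(abs(P[...,0]-555)<60)&(P[...,1]>-120)&(P[...,1]<130)
comp(near&(v<80)&(Z>105)&(Z<175),P,"dark")
print(bot.read_state()["clock"])
E
```

```text
0 300 [-0.16  0.29  1.42 -0.    1.43 -0.16] [-0.16  0.29  1.42 -0.    1.43  1.09]
0 152 [-0.16  0.42  1.6  -0.    1.12 -0.16] [-0.16  0.42  1.6  -0.    1.12  1.09]Traceback (most recent call last):
  File "<stdin>", line 5, in <module>
    return _wrapfunc(a, 'round', decimals=decimals, out=out)
    return _wrapit(obj, method, *args, **kwds)
    result = getattr(arr, method)(*args, **kwds)
TypeError: unsupported operand type(s) for *: 'NoneType' and 'float'
```

```bash
python3 - <<'E'
from h import *
bot.move_to([540,-10,330],down(0))
im,P=wrist("pics/w1.png"); v=im.max(-1); Z=P[...,2]
near=(abs(P[...,0]-555)<60)&(P[...,1]>-120)&(P[...,1]<130)
comp(near&(v<80)&(Z>105)&(Z<175),P,"dark")
print(bot.read_state()["clock"])
E
```

```text
dark [330  89  14  59 503] rect [560.1  54.5  61.4  13.   88.6] med [557.8  53.9 128.6] z5,95 [126.5 130.4]
dark [326 202  16  48 578] rect [558.5 -54.3  50.1  16.3  84. ] med [557.7 -52.  159.4] z5,95 [152.9 161.1]
2.3917
```

View pics/w1.png

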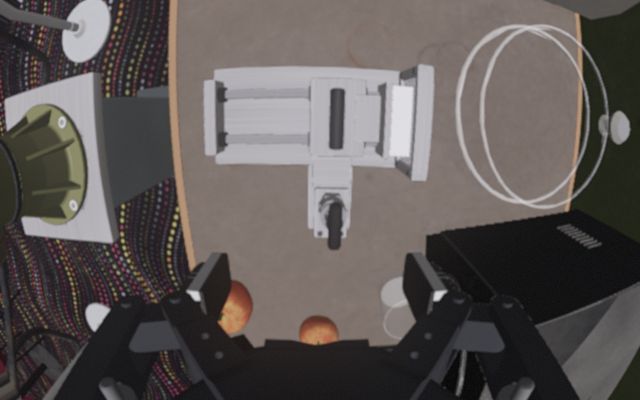

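T-handle: wrist pixel (334,226), world about (558,-53). Handle: pixel (337,118), world about (559,54). Slicer yaw is about -0.02. Grasping the T-bar next.

```bash
cat >> h.py <<'E'
YAW=-0.018
def st(tag=""):
    s=bot.read_state(); print(tag,"t",round(s["clock"],2),"p",np.round(s["ee_pos"],2),"F",np.round(s["ft_force"],1),"M",np.round(s["moment"],2),"w",round(s["grip_width"],1),round(s["grip_force"],1)); return s
E
python3 - <<'E'
from h import *
A=[558,-53]; q=down(YAW)
bot.move_to([*A,230],q); bot.move_gripper(45)
bot.servo_line([*A,154],speed=100); st("pre")
bot.move_gripper(5,grip_force=40); bot.dwell(.2); st("grip")
for d in (1,2,3,4):
    bot.servo_line([*A,154+d],speed=15); st(d)
E
```

```text
pre t 4.29 p [558.31 -53.05 154.63] F [ 0.6 -0.2 -0.3] M [-0.    0.03 -0.  ] w 45.3 0.0
grip t 4.86 p [558.89 -53.04 154.85] F [ 5.  -0.6  1.4] M [-0.01 -0.89  0.02] w 16.1 39.0
1 t 5.11 p [558.83 -53.05 155.22] F [ 8.8 -0.3 -6.5] M [-0.05 -1.53  0.01] w 16.4 39.3
2 t 5.36 p [558.84 -53.07 156.15] F [10.  -0.1 -7.7] M [-0.01 -1.6   0.  ] w 16.5 39.3
3 t 5.61 p [558.86 -53.03 157.12] F [ 9.8 -0.6 -7.5] M [-0.   -1.57  0.03] w 16.5 39.3
4 t 5.86 p [558.85 -53.06 158.06] F [10.6  0.1 -7.7] M [-0.05 -1.62  0.01] w 16.5 39.3
```

The positive Fx means the plunger axis lies slightly further in +x. I'll shift to relieve it, then feel for the stop in fine steps.

```bash
python3 - <<'E'
from h import *
x=558.0; y=-53; z=158
for k in range(4):
    f=np.mean([bot.read_state()["ft_force"][0] for _ in range(3)])
    if abs(f)<1.5: break
    x+=np.clip(f*0.06,-.7,.7); bot.servo_line([x,y,z],speed=10); bot.dwell(.1)
s=st("x=%.2f"%x); f0=s["ft_force"][2]; z0=z
while z<181:
    z+=.5; bot.servo_line([x,y,z],speed=10); bot.dwell(.05)
    f=bot.read_state()["ft_force"][2]
    if f<f0-.3*(z-z0)-3: break
st("z=%.1f"%z)
E
```

```text
x=559.25 t 6.91 p [559.04 -53.03 157.86] F [-0.1 -1.5 -6.7] M [-0.22 -0.12 -0.  ] w 16.6 39.4
z=172.5 t 15.61 p [559.12 -52.99 172.12] F [ -3.1  -2.6 -17.5] M [-0.49  0.37 -0.03] w 16.4 39.5
```

Stop felt at actual z of about 171.7, with 6 N on it. Backing off 0.8–0.9 mm, then twisting in steps with force checks.

```bash
python3 - <<'E'
from h import *
x,y,z=559.25,-53,171.2
bot.servo_line([x,y,z],speed=10); bot.dwell(.1); st("back")
for a in np.arange(.1,.61,.1):
    bot.servo_line([x,y,z],attitude=down(YAW-a),speed=20); bot.dwell(.05); s=st("%.1f"%a)
    if abs(s["moment"][2])>.3 or np.abs(s["ft_force"][:2]).max()>12: print("halt"); break
E
```

```text
back t 15.99 p [559.16 -53.   171.45] F [ -6.3  -2.1 -11.6] M [-0.4   0.95  0.02] w 16.5 40.0
0.1 t 16.29 p [559.35 -53.01 171.56] F [ -4.9  -2.3 -11.7] M [-0.43  0.71 -0.04] w 16.0 40.0
0.2 t 16.59 p [559.51 -53.04 171.5 ] F [ -1.3  -3.9 -12.9] M [-0.51  0.19 -0.01] w 16.2 40.0
0.3 t 16.89 p [559.67 -53.09 171.51] F [  3.3  -3.6 -11.7] M [-0.66 -0.5   0.04] w 16.5 40.0
0.4 t 17.19 p [559.86 -53.16 171.57] F [  4.   -4.7 -11.5] M [-0.76 -0.75  0.  ] w 16.4 40.1
0.5 t 17.49 p [560.02 -53.25 171.69] F [  5.9  -4.7 -11.2] M [-0.82 -0.95  0.04] w 16.9 40.1
0.6 t 17.79 p [560.21 -53.36 171.79] F [  6.4  -6.  -11.8] M [-0.98 -1.15  0.01] w 16.3 40.1
```

```bash
python3 - <<'E'
from h import *
x,y,z=559.25,-53,171.2
for a in [.6,.7,.8,.9,1.0,1.1,1.18,1.25]:
    F=np.array(bot.read_state()["ft_force"]); x+=np.clip(.05*F[0],-.4,.4); y+=np.clip(.05*F[1],-.4,.4)
    bot.servo_line([x,y,z],attitude=down(YAW-a),speed=20); bot.dwell(.05); s=st("%.2f"%a)
    if abs(s["moment"][2])>.3 or np.abs(s["ft_force"][:2]).max()>14: print("halt"); break
print(x,y,z)
E
```

```text
0.60 t 18.09 p [560.24 -53.4  171.62] F [  6.   -4.3 -11.5] M [-0.69 -0.91 -0.05] w 16.5 40.1
0.70 t 18.39 p [560.46 -53.57 171.56] F [  3.9  -3.4 -12.1] M [-0.61 -0.78 -0.01] w 16.5 40.1
0.80 t 18.69 p [560.63 -53.71 171.56] F [  4.1  -4.2 -11.5] M [-0.65 -0.75 -0.03] w 16.6 40.1
0.90 t 18.99 p [560.8  -53.91 171.51] F [  3.2  -3.3 -11.5] M [-0.58 -0.76 -0.02] w 16.5 40.1
1.00 t 19.29 p [560.96 -54.1  171.52] F [  4.3  -3.4 -11.8] M [-0.57 -0.62  0.  ] w 16.3 40.1
1.10 t 19.59 p [561.05 -54.29 171.44] F [  2.7  -4.  -11.5] M [-0.73 -0.62 -0.01] w 16.3 40.1
1.18 t 19.89 p [561.12 -54.46 171.41] F [  4.1  -3.3 -11.6] M [-0.65 -0.67 -0.03] w 16.6 40.1
1.25 t 20.19 p [561.19 -54.63 171.33] F [  3.3  -3.9 -11.8] M [-0.71 -0.69  0.06] w 16.6 40.1
560.9861278865533 -54.59198572700103 171.2
```

```bash
python3 - <<'E'
from h import *
x,y,z=560.99,-54.6,171.2
for k in range(14):
    z-=.5; bot.servo_line([x,y,z],speed=12); bot.dwell(.05); s=bot.read_state(); print(z,np.round(s["ee_pos"][2],2),np.round(s["ft_force"],1))
    if s["ft_force"][2]>-2: break
st("low")
E
```

```text
170.7 170.8 [  3.5  -4.  -12.2]
170.2 170.3 [  4.   -4.3 -11.3]
169.7 169.8 [  3.6  -4.  -11.2]
169.2 169.32 [  4.4  -4.7 -11.4]
168.7 168.8 [  3.9  -3.7 -10.6]
168.2 168.33 [  4.2  -4.1 -10.3]
167.7 167.85 [  3.6  -5.  -10.8]
167.2 167.35 [  4.1  -3.7 -10.4]
166.7 167.0 [ 3.2 -3.4 -7.4]
166.2 166.79 [ 2.4 -3.  -0.4]
low t 23.19 p [561.22 -54.63 166.79] F [ 2.4 -3.  -0.4] M [-0.65 -0.18  0.04] w 16.7 41.0
```

Seated 4.8 mm below the stop, with the spring load gone, so it is in the rest notch. Releasing, then checking the plunger and what surrounds the pusher handle.

```bash
python3 - <<'E'
from h import *
bot.move_gripper(45); st("open")
bot.servo_line([560.99,-54.6,240],speed=120)
bot.move_to([545,15,300],down(YAW))
im,P=wrist("pics/w2.png"); v=im.max(-1); Z=P[...,2]
near=(abs(P[...,0]-555)<60)&(P[...,1]>-120)&(P[...,1]<130)
comp(near&(v<80)&(Z>105)&(Z<195),P,"dark")
for x in range(520,620,8):
    m=(abs(P[...,0]-x)<4)&(abs(P[...,1]-54)<14); print(x,np.round(np.percentile(Z[m],[10,50,90]),0) if m.any() else None)
st()
E
```

```text
open t 23.57 p [560.98 -54.44 166.27] F [ 0.  -0.3 -0.2] M [-0.   -0.01 -0.02] w 44.9 0.0
dark [326 112  14  65 718] rect [560.5  54.4  61.8  12.7  89.3] med [559.1  53.6 128.9] z5,95 [126.1 130.6]
dark [307 250  53  30 896] rect [558.3 -54.3  50.3  16.4  22.8] med [557.9 -51.7 170.7] z5,95 [156.4 172.7]
520 [19. 20. 21.]
528 [19. 21. 61.]
536 [62. 63. 64.]
544 [62. 63. 64.]
552 [ 63.  65. 128.]
560 [129. 130. 131.]
568 [125. 128. 129.]
576 [62. 63. 64.]
584 [62. 63. 64.]
592 [63. 64. 65.]
600 [63. 64. 65.]
608 [63. 64. 65.]
616 [64. 72. 95.]
 t 25.44 p [544.95  14.77 299.38] F [0.7 0.8 0.7] M [-0.02 -0.02 -0.05] w 45.1 0.0
```

View pics/w2.png

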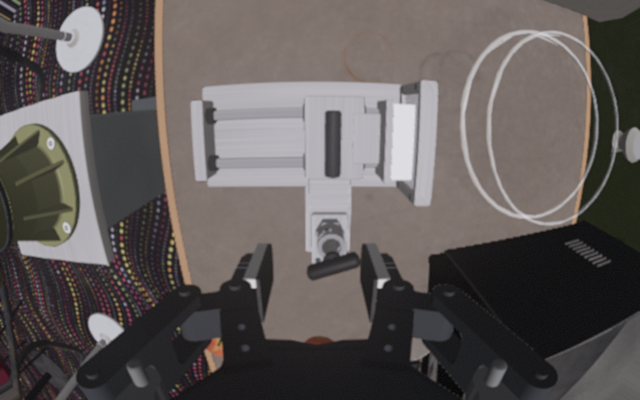

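The T-bar at pixel (333,265) is turned and still up, its top 12 mm higher than before. Next the pusher.

```bash
python3 - <<'E'
from h import *
A=np.array([560.5,54.2,124]); q=down(YAW); u=np.array([-np.cos(YAW),-np.sin(YAW),0])
bot.move_to([*A[:2],190],q)
bot.servo_line(A,speed=100); bot.move_gripper(5,grip_force=40); bot.dwell(.1); st("grip")
bot.servo_line(A+u*5,speed=30); st("5")
bot.servo_line(A+u*103,speed=80); bot.dwell(.1); st("103")
print(bot.servo_line(A+u*116,speed=15,until_force=10)); st("stop")
E
```

```text
grip t 27.27 p [560.84  54.2  124.74] F [-1.  -1.   6.1] M [ 0.01  0.16 -0.02] w 14.3 39.0
5 t 27.58 p [555.77  54.31 124.75] F [-0.1  0.4  6.4] M [-0.04 -0.1  -0.03] w 14.8 39.5
103 t 29.06 p [457.7   56.26 124.66] F [1.3 2.6 9. ] M [ 0.34 -0.02  0.01] w 14.8 39.8
True
stop t 29.62 p [451.2   56.42 124.72] F [2.5 0.8 1.4] M [ 0.02 -0.32  0.02] w 14.5 40.1
```

```bash
python3 - <<'E'
from h import *
A=np.array([560.5,54.2,124]); u=np.array([-np.cos(YAW),-np.sin(YAW),0])
for d in (110,110.7,111.4,112):
    bot.servo_line(A+u*d,speed=10); bot.dwell(.1); s=st(d)
    if s["ft_force"][0]>9: break
bot.move_gripper(45); bot.dwell(.1); st("open")
bot.servo_line([450,56.2,200],speed=120)
bot.move_to([500,-150,330],down(np.pi/2+YAW) if bot.ik([543,-305,40],down(np.pi/2+YAW)) is not None else down(-np.pi/2+YAW))
im,P=wrist("pics/w3.png"); hsv=cv2.cvtColor(im,cv2.COLOR_BGR2HSV); Z=P[...,2]
red=((hsv[...,0]<16)|(hsv[...,0]>170))&(hsv[...,1]>110)&(Z>8)&(Z<120)
comp(red&(P[...,0]>300)&(abs(P[...,1]+270)<120),P,"red",100)
comp((hsv[...,2]<80)&(Z>110)&(Z<195)&(abs(P[...,1])<120)&(P[...,0]<640)&(P[...,0]>400),P,"dark",100)
st(); 
for yy in (np.pi/2+YAW,-np.pi/2+YAW): print(yy,[bot.ik(p,down(yy)) is not None and np.round(bot.ik(p,down(yy)),2) for p in ([543,-305,33],[595,54,85])])
E
```

```text
110 t 29.98 p [451.18  56.4  124.68] F [3.8 2.  7.2] M [ 0.39 -0.67 -0.05] w 14.3 40.6
110.7 t 30.32 p [451.11  56.4  124.72] F [10.6  2.8  2.9] M [ 0.4  -1.69  0.02] w 14.6 40.3
open t 30.82 p [449.66  56.19 123.89] F [0.4 0.1 0.8] M [ 0.04 -0.03 -0.  ] w 45.0 0.0
red [ 208   51   66   66 3005] rect [ 387.6 -244.5   84.9   81.8   41.5] med [ 387.1 -239.7   74.4] z5,95 [54.5 78.4]
red [ 185  172   44   48 1508] rect [ 541.4 -307.4   61.4   65.1   88.9] med [ 536.7 -301.2   57.8] z5,95 [37.4 61.2]
dark [463 130  50  15 544] rect [450.8  55.4  65.2  14.5  89.7] med [450.1  51.7 128.8] z5,95 [124.  130.7]
dark [392 217  25  46 599] rect [557.8 -58.   50.9  14.3  16.3] med [555.3 -59.3 170.8] z5,95 [153.6 172.6]
 t 33.38 p [ 499.99 -149.66  329.63] F [-0.2  0.1 -0.4] M [-0.03 -0.01  0.02] w 44.9 0.0
1.5527963267948965 [array([-0.57,  0.7 ,  1.46, -0.  ,  0.97, -2.12]), array([ 0.03,  0.58,  1.53, -0.  ,  1.03, -1.52])]
-1.5887963267948966 [array([-0.57,  0.7 ,  1.46, -0.  ,  0.97,  1.02]), array([ 0.03,  0.58,  1.53, -0.  ,  1.03,  1.62])]
```

View pics/w3.png

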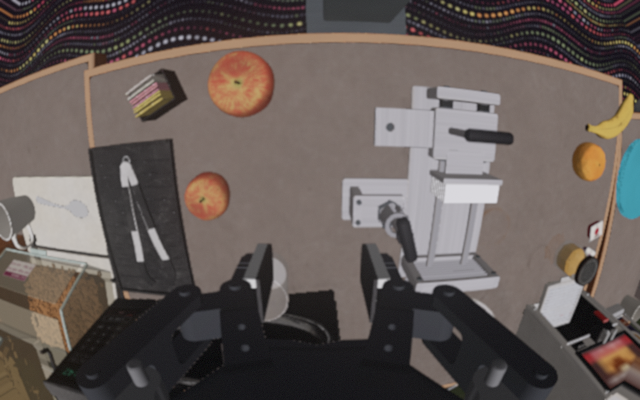

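The pusher handle is back at pixel (480,136), world x=451, a travel of 109.6 mm. The small apple is at pixel (207,196), world about (542,-306). Picking it next.

```bash
python3 - <<'E'
from h import *
print(np.round(bot.read_camera("wrist")["mount"],2).tolist(), bot.tip_reach)
q=down(np.pi/2+YAW); A=[542.3,-306.3]
bot.move_gripper(85); bot.move_to([*A,150],q)
print(bot.tip_reach)
print(bot.servo_line([*A,28],speed=90,until_force=6)); st("at")
bot.move_gripper(50,grip_force=25); bot.dwell(.2); st("grip")
bot.servo_line([*A,60],speed=60); st("lift")
bot.servo_line([*A,260],speed=200); s=st("up"); print(bot.tip_reach)
E
```

```text
[[-0.0, -0.96, -0.29, 75.22], [1.0, -0.0, -0.0, -0.17], [0.0, -0.29, 0.96, -123.82], [0.0, 0.0, 0.0, 1.0]] 19.0
19.0
False
at t 36.38 p [ 542.55 -306.46   28.59] F [-0.  -0.9 -0.5] M [-0.01  0.04 -0.  ] w 84.6 0.0
grip t 36.9 p [ 542.56 -306.7    28.98] F [-2.6 -0.9  5.9] M [-0.    0.32  0.06] w 65.9 26.7
lift t 37.58 p [ 542.2  -306.23   59.89] F [ 0.1 -0.4 -1.7] M [-0.01  0.04  0.  ] w 65.7 28.1
up t 38.73 p [ 542.01 -306.11  258.66] F [-0.  -0.  -0.4] M [-0.   -0.04 -0.01] w 65.8 28.1
19.0
```

```bash
python3 - <<'E'
from h import *
B=[596.6,53.8]
bot.servo_line([542,-50,260],speed=200); bot.servo_line([*B,260],speed=200)
bot.servo_line([*B,95],speed=120); st("above")
print(bot.servo_line([*B,62],speed=20,until_force=4)); st("touch")
E
```

```text
above t 42.42 p [596.92  53.81  95.73] F [ 0.2 -0.2 -1.4] M [-0.04 -0.02 -0.02] w 65.5 28.1
True
touch t 43.25 p [596.35  53.92  81.42] F [ 1.   0.5 -0.6] M [ 0.08 -0.1   0.01] w 65.5 28.2
```

```bash
python3 - <<'E'
from h import *
B=[596.6,53.8]; z=81
while z>64:
    z-=1; bot.servo_line([*B,z],speed=15); bot.dwell(.1); s=bot.read_state(); print(z,np.round(s["ee_pos"][2],1),np.round(s["ft_force"],1))
    if s["ft_force"][2]>3: break
im,P=wrist("pics/w4.png")
E
```

```text
80 79.9 [-0.6  4.8  0.3]
79 79.3 [0.5 3.9 2.2]
78 78.8 [0.1 4.6 7. ]
```

View pics/w4.png

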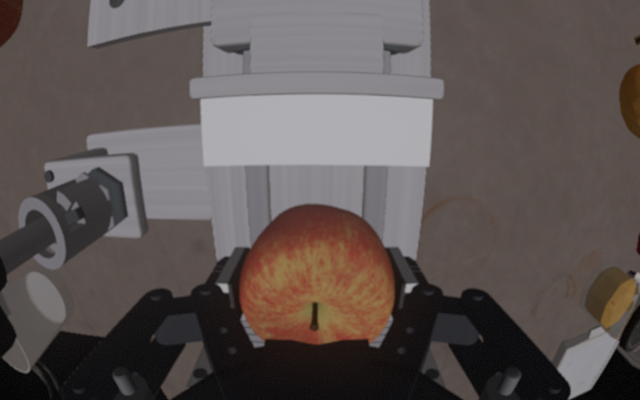

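The apple is upright at pixel (318,275), centred between the rods at columns 257 and 375, and resting with a few N. Releasing.

```bash
python3 - <<'E'
from h import *
B=[596.6,53.8]
bot.servo_line([*B,78.7],speed=10); bot.dwell(.2); st("rest")
bot.move_gripper(85); bot.dwell(.3); st("open")
bot.servo_line([*B,180],speed=60); bot.servo_line([*B,280],speed=150)
bot.move_to([520,0,380],down(np.pi/2+YAW))
im,P=wrist("pics/w5.png"); hsv=cv2.cvtColor(im,cv2.COLOR_BGR2HSV); Z=P[...,2]
red=((hsv[...,0]<16)|(hsv[...,0]>170))&(hsv[...,1]>110)&(Z>30)&(Z<160)
comp(red&(abs(P[...,1]-54)<80)&(P[...,0]>480),P,"red",100)
comp((hsv[...,2]<80)&(Z>110)&(Z<195)&(abs(P[...,1])<120)&(P[...,0]<640)&(P[...,0]>400),P,"dark",100)
st()
E
```

```text
rest t 44.81 p [596.8   54.01  79.04] F [0.9 5.3 3.9] M [ 0.85 -0.1   0.05] w 65.8 28.4
open t 45.44 p [596.6   53.77  78.7 ] F [ 0.2 -0.1  0.4] M [0.04 0.01 0.03] w 85.5 0.0
red [ 331  208   43   41 1443] rect [616.3  49.8  60.8  61.7  89.2] med [610.6  48.2  99.2] z5,95 [ 82.6 108. ]
dark [336 107  52  13 545] rect [449.9  55.7  62.5  13.5  87.8] med [450.3  55.8 129.2] z5,95 [126.6 131. ]
dark [258 189  23  42 562] rect [556.9 -54.3  50.   15.9  14.6] med [555.2 -53.8 170.8] z5,95 [139.  172.9]
 t 48.76 p [5.2039e+02 4.0000e-01 3.7788e+02] F [ 0.   0.3 -0.7] M [ 0.03 -0.04  0.  ] w 84.9 0.0
```

View pics/w5.png

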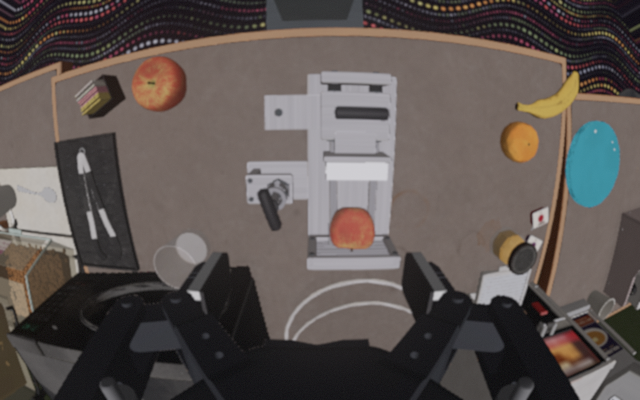

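The apple rests on the rods at pixel (352,229), having rolled about 20 mm up to the blade frame. The plunger is up and the pusher back. I'll check that the apple is still and where it sits, using the top camera.

```bash
python3 - <<'E'
from h import *
bot.move_to([420,-60,400],down(np.pi/2+YAW))
for k in range(2):
    c=bot.read_camera("top"); P=pts(c); hsv=cv2.cvtColor(c["image"],cv2.COLOR_BGR2HSV); Z=P[...,2]
    red=((hsv[...,0]<16)|(hsv[...,0]>170))&(hsv[...,1]>110)&(Z>30)&(Z<160)
    comp(red&(abs(P[...,1]-54)<80)&(P[...,0]>480),P,"red",40)
    im,P=wrist("pics/w6.png"); hsv=cv2.cvtColor(im,cv2.COLOR_BGR2HSV); Z=P[...,2]
    red=((hsv[...,0]<16)|(hsv[...,0]>170))&(hsv[...,1]>110)&(Z>30)&(Z<160)
    comp(red&(abs(P[...,1]-54)<80)&(P[...,0]>480),P,"w",100)
    rod=(abs(P[...,0]-572)<12)&(Z>46)&(Z<62); 
    for s in (1,-1):
        m=rod&(abs(P[...,1]-54-30*s)<12); print("rod",s,np.median(P[m],0).round(1))
    if not k: bot.dwell(.5)
st()
E
```

```text
red [290 171  20  20 319] rect [620.7  53.   61.3  66.9  89.7] med [616.4  53.3  98.7] z5,95 [ 80.5 110.3]
w [ 365  261   38   34 1063] rect [610.9  47.9  51.6  61.4   3.9] med [607.8  45.2  97.4] z5,95 [ 80.1 107.7]
rod 1 [572.3  82.4  55.2]
rod -1 [571.6  22.5  55.1]
red [290 171  20  20 321] rect [620.6  53.3  66.7  61.9   0.7] med [616.5  53.5  98.3] z5,95 [ 79.2 110.2]
w [ 366  261   37   33 1055] rect [610.4  48.8  50.5  60.8   2.6] med [607.6  45.2  97.6] z5,95 [ 80.3 107.9]
rod 1 [571.5  82.3  55. ]
rod -1 [572.2  22.4  55.1]
 t 50.0 p [420.01 -59.99 400.04] F [ 0.5 -0.6 -0.9] M [ 0.04  0.05 -0.01] w 85.1 0.0
```

```bash
python3 -c "
from rig import bot
print(bot.finish_job())"
```

```text
the job is handed in; nothing more can be done
None
```

Job handed in (no verdict shown) at about 50 s: plunger up in its rest notch, pusher drawn back to its stop, and the small apple at rest on the two rods, though it rolled about 20 mm from the bay's middle to the blade frame when released.

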